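Lock the welding turntable with its index pin

ROBOT

A 6-joint arm with a two-finger parallel gripper is mounted at the origin on the work surface. World frame = base frame: x ahead of the robot, y to its left, z up, the work surface at z = 0. Lengths are in m, angles in rad, forces in N, time in s.
With the tool pointing down it reaches from about 0.35 to 0.975 m from the base axis. Payload 4.9 kg.
Tool frame: the origin (TCP) lies at the very end of the fingers, on their centre line; the grasp point (between the pads) lies 19 mm behind it; z points along the fingers, y is the line along which they close (so a half turn about z gives the same grasp; the last joint's range is limited). The gripper opens to 85 mm and grips with 20 to 120 N. Pads are 22 mm wide; open, the fingers measure 114 mm over their backs; the gripper's body (76 mm by 85 mm) begins 54 mm behind the grasp point. The pads swing forward as they close: fully open they stand 13 mm farther back than shut.
Start: joints at [-1.417, 0.053, 1.613, -0, 1.476, -0.119], TCP at [0.168, -0.602, 0.231] pointing down, gripper open.
Joint ranges: [-3.01, 3.01], [-1.01, 2.22], [0.06, 2.58], [-1.02, 4.17], [0.09, 2.62], [-3.14, 3.14]. Speed limits (rad/s): [2.57, 2.57, 3.14, 3.14, 3.14, 3.14].

INTERFACE

Orientations are given as a rotation vector (axis times angle).
In Python, from station import * gives the robot as it stands.
- The arm moves only by the shell command python3 -m crank 'ROWS' [OPENING] [FORCE]. ROWS is JSON, a list of rows, each an object with "offset": the shift along the tool's x, y, z in m, a list of three; "twist": the turn, a rotation vector about the tool's x, y, z in degrees, a list of three. In form: [{"offset": [x, y, z], "twist": [rx, ry, rz]}, ...]. A call has 1 to 20 rows; each row is the pose to reach, as a shift and turn from the pose commanded when the call began, along the tool's axes at that moment; what a row does not reach only later rows make up. A row lasts 1/8 s, in which the tool goes at most 62.5 mm and 10.7 degrees, less where a joint would pass 70% of its speed; a pose out of reach is approached as far as the arm can. A call with a gripper value outside its range is refused whole. OPENING is the opening, from 0 (shut) to 1 (fully open), set as the call begins (- or left out, the last holds). The fingers move at their own pace and stop on an object; FORCE is the grip in N (left out, the last holds). Time passes only in rows, so rows that repeat a pose let the fingers close. It gives the time, the measured TCP pose, the force, the opening and the grip force at its end, in the units of the state.
- get_obs(): the state, without advancing time (a new reading comes with each control period).
- get_image(name): name is "scene" or "top" or "wrist"; returns the picture (420x560x3 uint8, red, green, blue); there is no depth.
- get_calibration(name): a dict with "intrinsics" (3x3 intrinsics, pixels), "world_from_camera" (4x4, takes a point from camera to world coordinates); the wrist camera has in their place "tool_from_camera" (4x4, takes a point from camera to tool coordinates, whose origin is the TCP and whose axes are the flange's). Camera axes: x right, y up, looking along -z (the intrinsics and any distortion apply to the point x, -y, -z); pixel columns grow to the right and rows downward; lengths in m; the calibration is good to about 2 mm. A picture is of the moment at which its call begins: read the wrist's pose just before it. get_calibration takes no time and is no camera call.
- finish_job(): hands the job in; it is judged then, once.
Trained networks look in the newest picture that a camera, given by its name, has taken for a name from the list of things; names that differ only in an ending like _2 or _b are one class to them, and where a whole thing is asked for, a point or a joint stands for the part that bears it (a point fixed in the world has none). Each returns a list of dicts, best first, with "confidence" (0 to 1); they miss things now and then, are a little off and sometimes report something else, mostly with a low value. They report only what shows in the picture. A call takes as long as a camera call. They do not tell look-alikes from the thing itself.
- cut_out(query, camera): "region" (420x560 bool, what is visible of it) and "rect" ([centre column, centre row, width, height] in pixels, round what is visible of it).
The state is a dict: "t": time; "q": joint angles; "dq": joint speeds; "effort": joint torques, N m; "tool_pos": TCP position; "tool_rot": TCP orientation; "contact_force": force on the tool from outside, world axes, zero at the start; "wrist_torque": the same for the moment, N m; "opening": finger opening in m; "grip_force": force on a finger pad.
Only numpy, scipy, OpenCV 4.12 (cv2) and the standard library are available. Lean on these libraries where they do the work, as an engineer would, in place of code of your own. Each camera call takes 0.05 s, during which the arm holds its last target. There are 200 camera calls.

TASK

Lock the faceplate of the blue welding turntable: take the red-knobbed lock pin out of the wooden rack, put it into the empty round hole near the faceplate's rim until its nose rests on the index ring hidden below, and with the pin riding in that hole swing the faceplate round to the yellow pointer. The pointer is only roughly right, so feel to and fro around it with the nose sliding lightly on the ring, never forcing the pin, until it drops into the ring's hidden hole. Leave the pin fully home with its collar flat on the faceplate, let go, and do not disturb the clamping bolt, the magnet or the tube.

Things in the scene. Friction and masses are not known exactly. Their poses are not given: they have to be found in the camera images.
- lock_pin: Lock pin, upright, about 160 g. Steel shank 12 mm in diameter, 32 mm long, nose tapered over its lowest 3.5 mm to a 7 mm flat; then a steel collar, 30 mm in diameter, 5 mm thick (underside 32 mm above the nose end); then a red cylindrical knob to grip, 24 mm in diameter, 40 mm tall (37 to 77 mm above the nose end). Origin: centre of the nose end; z runs up the pin to the knob.
- pin_rack: Wooden block fixed on the table, 60 mm (x) by 150 mm (y) by 45 mm high, with two upright blind holes, 14.5 mm wide, 35 mm deep, at y = -40 and +40 mm. The lock pin stands in one and the clamping bolt in the other, collars on the block's top, so their lower ends are 13 mm above the table. Origin: centre of its underside.
- turntable: Bench-top welding turntable, bolted down: blue housing 270 mm square, 110 mm high, dark gear motor on its +x side, control panel on its -x side. It carries the steel index ring (top 134 mm above the table, fixed, hidden) and above it the brass-coloured faceplate. Pushing the pin against it with over 40 N is forcing. Origin: centre of the underside, on the vertical spindle axis.
- plate_centre (a point): Spindle axis at the faceplate's top face. The faceplate is a level disc, 320 mm in diameter, 12 mm thick, top 150 mm above the table; it turns freely about this vertical axis (drag about 2 N at the hole) and stays where it is left. A three-jaw chuck, 100 mm in diameter, in its middle holds a tube stub, 56 mm above the plate at most. The six long radial slots near the chuck are not the hole.
- plate_hole (a point): Centre, at the top face, of the faceplate's only round hole, with a dark rim: straight through, 13.8 mm in diameter, 125 mm from the spindle axis, turning with the plate. 16 mm below the top face lies the smooth level top of the index ring, under the hole's whole path: there the nose rests, collar 16 mm above the plate, unless the ring's hole is below. Starts 0.52 to 1.0 rad from the pointer.
- pointer (a point): Tip of the yellow pointer on the housing just outside the faceplate's rim, 164 mm from the spindle axis, at top-face height. The index ring has one hole, 14.5 mm in diameter, 22 mm deep, 125 mm from the axis, out of sight: at the pointer or up to 0.28 rad (35 mm of arc) to either side, different each time. With both holes in line the pin drops 16 mm, until its collar meets the plate.
- clamp_bolt: Bystander: clamping bolt standing in the rack's other hole, same shank and collar as the lock pin but a short dark head 22 mm in diameter and 22 mm tall. Origin: centre of its lower end.
- magnet: Bystander: red flat welding magnet of arrow-like outline lying on the table, 110 by 75 by 16 mm. Origin: underside.
- tube: Bystander: flanged steel tube stub standing on the table, flange 54 mm in diameter below, tube 40 mm in diameter, 83 mm tall. Origin: centre of its underside.
Not all that is in view belongs to the job. Leave any pink or purple look-alike of the lock_pin alone.

How it is judged:
On the way, in this order (a step that is already met when the one before it is completed fails the run):
1. the pin stands in the faceplate's hole with its nose on the index ring (z of lock_pin in the frame of plate_hole below -0.01 m and horizontal distance between lock_pin and plate_hole below 0.005 m), for 0.1 s.
2. the faceplate has been swung at least 15 mm (at the hole) with the pin riding in its hole (all of step 1 and distance of plate_hole from where it was at the start of the episode above 0.015 m), for 0.1 s.
3. the pin has dropped into the index ring's hole (z of lock_pin in the frame of plate_hole below -0.024 m and horizontal distance between lock_pin and plate_hole below 0.004 m), for 0.1 s.
At the end, for the whole second after the job is handed in: The lock pin is fully home: its nose at least 29 mm below the faceplate's top face (fully seated is 32 mm) and within 4 mm of the hole's axis, upright within 0.08 rad, at rest and released; the clamping bolt, magnet and tube are within 15 mm of where they were (z of lock_pin in the frame of plate_hole below -0.029 m and horizontal distance between lock_pin and plate_hole below 0.004 m and angle between lock_pin's own z axis and vertical below 0.08 rad and linear speed of lock_pin below 0.02 m/s and distance of each of clamp_bolt, magnet, tube from where it was at the start of the episode below 0.015 m); the robot touches nothing.
It fails at once if the pin is forced: more than 40 N between it and the turntable before the pin is home (contact force between lock_pin and turntable above 40 N and z of lock_pin in the frame of plate_hole above -0.028 m).
It fails at once if the clamping bolt, magnet or tube is moved more than 15 mm (distance of any of clamp_bolt, magnet, tube from where it was at the start of the episode above 0.015 m).
It also fails if it takes over 72 s, if anything falls off the work surface, if the arm or the gripper's body presses on something with over 40 N, if the wrist force passes 120 N, or if a joint passes its speed limit or range.

## Working session

There is one attempt and no reset: what is moved stays moved. The work goes in short steps, Python scripts to look and compute and a shell command to move; the robot and the scene stay as the last step left them, time stands still between calls to the robot, and variables do not carry over. Pictures are saved under pics/ and viewed, at most 10 in all, crops included, and the job is handed in when it is done.

```bash
ls; mkdir -p pics
python3 - <<'E'
from station import *
import cv2,numpy as np
o=get_obs();print(o)
a=get_image("scene");b=get_image("top")
cv2.imwrite("pics/scene.png",a[:,:,::-1]);cv2.imwrite("pics/top.png",b[:,:,::-1])
for n in("lock_pin","clamp_bolt","plate_hole","pointer","turntable","magnet","tube","pin_rack"):
  try:print(n,[(round(d["confidence"],2),np.round(d["rect"],1).tolist()) for d in cut_out(n,"top")][:3])
  except Exception as e:print(n,e)
for c in("scene","top","wrist"):print(c,get_calibration(c))
E
```

```text
pics
{'t': 0.0, 'q': array([-1.41696278e+00,  5.33876498e-02,  1.61432390e+00,  4.96374198e-07,
        1.47597103e+00, -1.19002492e-01]), 'dq': array([-3.68507579e-05, -5.72374468e-04, -1.12376482e-03, -6.71508893e-04,
        3.43123243e-06, -9.91477325e-04]), 'effort': array([-9.01388885e-04, -3.93688095e+01, -3.70180035e+01, -2.25713234e-04,
        7.05724378e-03,  1.37124283e-05]), 'tool_pos': array([ 0.16831689, -0.60125675,  0.23002605]), 'tool_rot': array([-3.11033544e+00, -4.26957559e-01,  5.63562019e-05]), 'contact_force': array([-0.11567753, -0.29616665, -0.20587402]), 'wrist_torque': array([ 0.01393348,  0.05793234, -0.01584312]), 'grip_force': 0.0, 'opening': 0.08540957577492415}
lock_pin [(0.63, [110.2, 231.4, 19.0, 8.2]), (0.47, [148.6, 261.4, 15.2, 12.5]), (0.46, [144.6, 225.3, 15.8, 17.6])]
clamp_bolt []
plate_hole [(0.91, [278.8, 155.0, 142.0, 140.8])]
pointer [(0.58, [278.3, 153.0, 144.4, 182.0])]
turntable [(0.57, [279.7, 153.1, 143.8, 183.6])]
magnet [(0.61, [445.9, 232.7, 33.3, 44.6]), (0.38, [279.9, 153.2, 139.7, 177.7])]
tube [(0.61, [163.6, 160.2, 26.1, 24.2
[... 771 characters left out ...]
0.01675513, -0.01838432,  0.0214596 ],
       [-0.01973817,  0.08458425,  0.99622081,  1.02182577],
       [ 0.        ,  0.        ,  0.        ,  1.        ]])}
wrist {'intrinsics': array([[365.81051169,   0.        , 278.00346882],
       [  0.        , 365.81051169, 208.32963823],
       [  0.        ,   0.        ,   1.        ]]), 'tool_from_camera': array([[-4.35967674e-04,  9.50584115e-01,  3.10466827e-01,
         8.00663156e-02],
       [ 9.99999275e-01,  6.58053211e-05,  1.20274964e-03,
        -5.31499277e-04],
       [ 1.12288434e-03,  3.10467126e-01, -9.50583454e-01,
        -1.43375814e-01],
       [ 0.00000000e+00,  0.00000000e+00,  0.00000000e+00,
         1.00000000e+00]])}
```

Run:
```python
import cv2,numpy as np
b=cv2.imread("pics/top.png")
cv2.imwrite("pics/top_c.png",cv2.resize(b[60:270,90:370],(800,600),interpolation=cv2.INTER_CUBIC))
```

```text
(no output)
```

View pics/top_c.png

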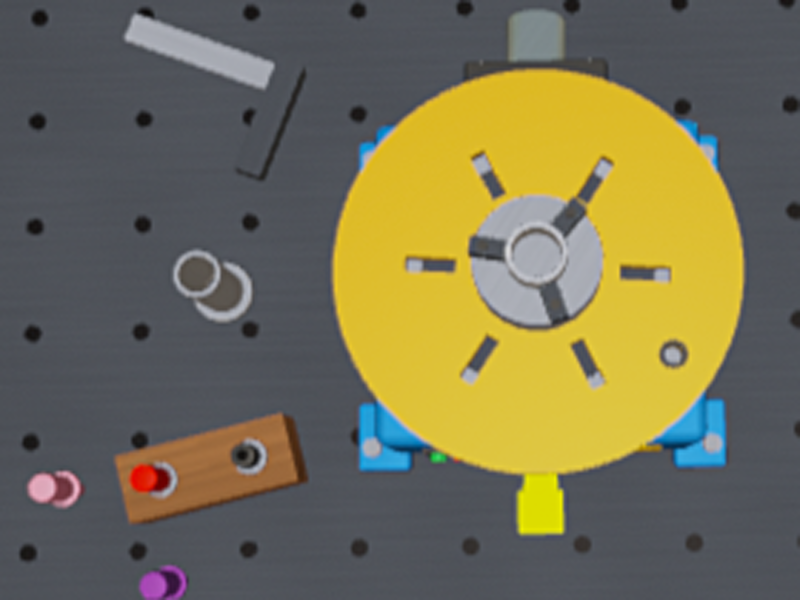

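View pics/scene.png

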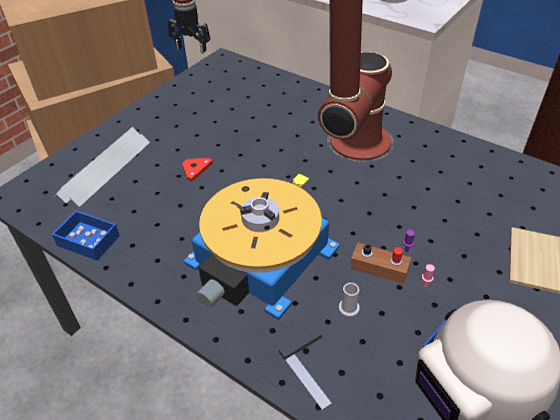

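The top crop shows the red knob top at (144,478), the bolt head at (243,457), the hole at (673,354), the plate centre about (538,271) and the pointer tip about (540,474). The pink and purple pins are look-alikes.

```bash
cat > h.py <<'E'
import numpy as np,cv2
from station import *
from scipy.spatial.transform import Rotation as R
def tool(o):
    T=np.eye(4);T[:3,:3]=R.from_rotvec(o["tool_rot"]).as_matrix();T[:3,3]=o["tool_pos"];return T
def ray(name,uv,z,T=None):
    c=get_calibration(name);W=c["world_from_camera"] if T is None else T@c["tool_from_camera"]
    K=c["intrinsics"];d=np.linalg.inv(K)@[uv[0],uv[1],1];d=W[:3,:3]@[d[0],-d[1],-d[2]]
    p=W[:3,3];return p+d*(z-p[2])/d[2]
def rel(T,p):  # world point -> tool axes
    return T[:3,:3].T@(np.asarray(p)-T[:3,3])
E
python3 - <<'E'
from h import *
f=lambda u,v:(90+(u+.5)/2.857-.5,60+(v+.5)/2.857-.5)
b=cv2.imread("pics/top.png");h=cv2.cvtColor(b,cv2.COLOR_BGR2HSV)
m=cv2.inRange(h,(20,120,120),(29,255,255));m[228:]=0
n,l,s,c=cv2.connectedComponentsWithStats(m);i=1+s[1:,4].argmax()
cn=max(cv2.findContours((l==i).astype(np.uint8),0,1)[0],key=len)[:,0]
P=np.array([ray("top",q,.15)[:2] for q in cn]);
A=np.c_[2*P,np.ones(len(P))];x=np.linalg.lstsq(A,(P**2).sum(1),rcond=None)[0]
C=x[:2];print("centre",C,"r",np.sqrt(x[2]+C@C))
r=cv2.inRange(h,(0,200,150),(5,255,255))[215:240,130:155];M=cv2.moments(r);k=(130+M["m10"]/M["m00"],215+M["m01"]/M["m00"])
pin=ray("top",k,.09);bolt=ray("top",f(243,455),.072);print("pin",k,pin,"bolt",bolt,np.linalg.norm(pin-bolt))
hole=ray("top",f(673,354),.148);pt=ray("top",f(540,475),.15)
print("hole",hole,np.linalg.norm(hole[:2]-C),"ptr",pt,np.linalg.norm(pt[:2]-C))
a=lambda p:np.arctan2(*(p[:2]-C)[::-1]);print(a(hole),a(pt))
T=tool(get_obs());print(T.round(3));print(rel(T,pin),np.linalg.norm(pin[:2]))
E
```

```text
centre [0.61619192 0.03277554] r 0.1594232241562393
pin (140.0, 227.0) [0.46035025 0.36128973 0.09      ] bolt [0.47914025 0.28399927 0.072     ] 0.08155292015806384
hole [ 0.54757445 -0.07134337  0.148     ] 0.12469604687079268 ptr [0.45544655 0.03313057 0.15      ] 0.16074576572504448
-2.1534932718425317 3.139383963212311
[[ 0.963  0.269 -0.     0.168]
 [ 0.269 -0.963  0.    -0.602]
 [ 0.    -0.    -1.     0.231]
 [ 0.     0.     0.     1.   ]]
[ 0.5406418  -0.84885228  0.14134792] 0.5851945160953745
```

```bash
python3 -m crank '[{"offset":[0.35,-0.32,-0.07],"twist":[0,0,-88]},{"offset":[0.35,-0.32,-0.07],"twist":[0,0,-88]},{"offset":[0.35,-0.32,-0.07],"twist":[0,0,-88]},{"offset":[0.35,-0.32,-0.07],"twist":[0,0,-88]},{"offset":[0.35,-0.32,-0.07],"twist":[0,0,-88]},{"offset":[0.35,-0.32,-0.07],"twist":[0,0,-88]},{"offset":[0.35,-0.32,-0.07],"twist":[0,0,-88]},{"offset":[0.35,-0.32,-0.07],"twist":[0,0,-88]},{"offset":[0.541,-0.849,0.03],"twist":[0,0,-88]},{"offset":[0.541,-0.849,0.03],"twist":[0,0,-88]},{"offset":[0.541,-0.849,0.03],"twist":[0,0,-88]},{"offset":[0.541,-0.849,0.03],"twist":[0,0,-88]},{"offset":[0.541,-0.849,0.03],"twist":[0,0,-88]},{"offset":[0.541,-0.849,0.03],"twist":[0,0,-88]},{"offset":[0.541,-0.849,0.03],"twist":[0,0,-88]},{"offset":[0.541,-0.849,0.03],"twist":[0,0,-88]},{"offset":[0.541,-0.849,0.03],"twist":[0,0,-88]},{"offset":[0.541,-0.849,0.03],"twist":[0,0,-88]},{"offset":[0.541,-0.849,0.03],"twist":[0,0,-88]},{"offset":[0.541,-0.849,0.03],"twist":[0,0,-88]}]' 0.75 40
cat > look.py <<'E'
from h import *
import sys
o=get_obs();T=tool(o);a=get_image("wrist");cv2.imwrite("pics/"+sys.argv[1]+".png",a[:,:,::-1])
np.save("pics/"+sys.argv[1]+".npy",T);print(o["t"],T.round(4).tolist())
h=cv2.cvtColor(a,cv2.COLOR_RGB2HSV);m=cv2.inRange(h,(0,170,80),(6,255,255))|cv2.inRange(h,(175,170,80),(180,255,255))
n,l,s,c=cv2.connectedComponentsWithStats(m);print([(s[i].tolist(),c[i].round(1).tolist()) for i in range(1,n) if s[i,4]>200])
E
python3 look.py w1
```

```text
t: 3.0
tool_pos: [0.461, 0.3604, 0.202]
tool_rot: [1.943, 2.467, 0.001]
contact_force: [0.2, 0.3, -0.2]
opening: 0.064
grip_force: 0.0
3.0 [[-0.2343, 0.9722, 0.0009, 0.461], [0.9722, 0.2343, 0.0001, 0.3604], [-0.0001, 0.0009, -1.0, 0.202], [0.0, 0.0, 0.0, 1.0]]
[([265, 174, 32, 40, 948], [280.5, 194.0])]
```

View pics/w1.png

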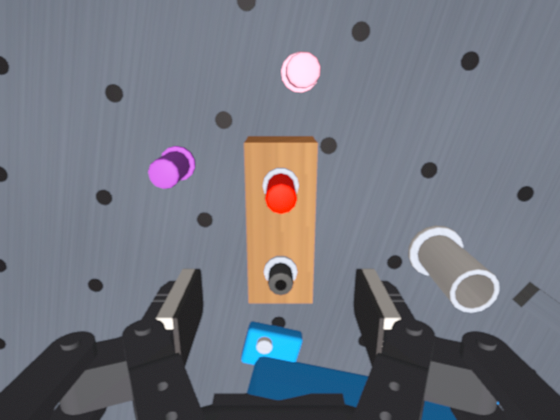

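The wrist view shows the red pin at (281,198), lined up between the fingers with the rack vertical in the picture. The bolt is at (280,280), clear of the finger line.

Run:
```python
from h import *
T=np.load("pics/w1.npy")
p=ray("wrist",(281,198),.09,T);q=ray("wrist",(281,187),.05,T);print(p,q,rel(T,p),rel(T,q))
```

```text
[0.46241938 0.36590148 0.09      ] [0.46328266 0.36381335 0.05      ] [0.00502979 0.00252395 0.11195323] [0.0028025  0.00283879 0.1519538 ]
```

```bash
python3 -m crank '[{"offset":[0.004,0.0025,0.05],"twist":[0,0,0]},{"offset":[0.004,0.0025,0.09],"twist":[0,0,0]},{"offset":[0.004,0.0025,0.12],"twist":[0,0,0]},{"offset":[0.004,0.0025,0.145],"twist":[0,0,0]},{"offset":[0.004,0.0025,0.145],"twist":[0,0,0]},{"offset":[0.004,0.0025,0.145],"twist":[0,0,0]}]' && python3 -m crank '[{"offset":[0,0,0],"twist":[0,0,0]},{"offset":[0,0,0],"twist":[0,0,0]},{"offset":[0,0,0],"twist":[0,0,0]},{"offset":[0,0,0],"twist":[0,0,0]},{"offset":[0,0,0],"twist":[0,0,0]},{"offset":[0,0,0],"twist":[0,0,0]},{"offset":[0,0,0],"twist":[0,0,0]},{"offset":[0,0,0],"twist":[0,0,0]}]' 0 40
```

```text
t: 3.8
tool_pos: [0.4632, 0.3658, 0.058]
tool_rot: [1.943, 2.468, 0.003]
contact_force: [-0.3, 0.5, -0.1]
opening: 0.0637
grip_force: 0.0
t: 4.8
tool_pos: [0.4628, 0.3664, 0.0576]
tool_rot: [1.942, 2.469, 0.002]
contact_force: [-2.3, -0.7, 6.5]
opening: 0.0226
grip_force: 39.6
```

```bash
python3 -m crank '[{"offset":[0,0,-0.03],"twist":[0,0,0]},{"offset":[0,0,-0.08],"twist":[0,0,0]},{"offset":[0,0,-0.14],"twist":[0,0,0]},{"offset":[0,0,-0.192],"twist":[0,0,0]},{"offset":[-0.05,0,-0.192],"twist":[0,0,0]},{"offset":[-0.11,0,-0.192],"twist":[0,0,0]},{"offset":[-0.17,0,-0.192],"twist":[0,0,0]},{"offset":[-0.23,-0.01,-0.192],"twist":[0,0,0]},{"offset":[-0.29,-0.02,-0.192],"twist":[0,0,0]},{"offset":[-0.35,-0.02,-0.192],"twist":[0,0,0]},{"offset":[-0.41,-0.02,-0.192],"twist":[0,0,0]},{"offset":[-0.46,-0.02,-0.192],"twist":[0,0,0]},{"offset":[-0.495,-0.02,-0.192],"twist":[0,0,0]},{"offset":[-0.495,-0.02,-0.192],"twist":[0,0,0]},{"offset":[-0.495,-0.02,-0.192],"twist":[0,0,0]}]'
python3 look.py w2
```

```text
t: 6.68
tool_pos: [0.5588, -0.1192, 0.2473]
tool_rot: [-1.941, -2.468, 0.0]
contact_force: [-0.6, -0.4, -2.1]
opening: 0.0229
grip_force: 40.4
6.675 [[-0.2357, 0.9718, -0.0017, 0.5588], [0.9718, 0.2357, 0.0011, -0.1192], [0.0015, -0.0014, -1.0, 0.2473], [0.0, 0.0, 0.0, 1.0]]
[([246, 256, 65, 99, 5082], [277.9, 307.1]), ([93, 314, 49, 35, 609], [113.1, 326.8])]
```

View pics/w2.png

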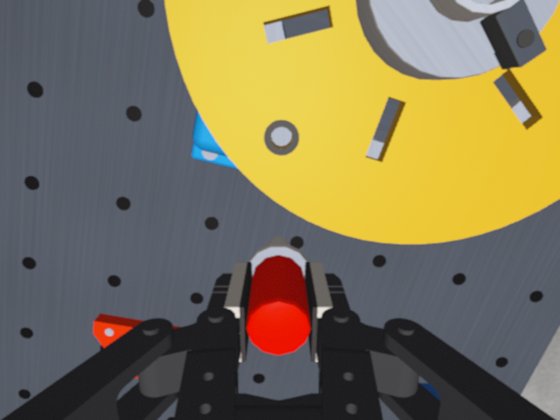

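The hole's dark rim is at (282,137), ahead of the fingers, and the pin is held upright with its knob top at about (278,322).

Run:
```python
from h import *
from scipy.optimize import least_squares
T=np.load("pics/w2.npy");b=cv2.imread("pics/w2.png");h=cv2.cvtColor(b,cv2.COLOR_BGR2HSV)
y=cv2.inRange(h,(20,120,100),(32,255,255))
blk=(y[110:165,255:310]==0).astype(np.uint8);n,l,s,c=cv2.connectedComponentsWithStats(blk);i=1+s[1:,4].argmax();hc=c[i]+[255,110];print(hc,s[i])
hole=ray("wrist",hc,.15,T);print("hole",hole,rel(T,hole))
n,l,s,c=cv2.connectedComponentsWithStats(y);m=(l==1+s[1:,4].argmax()).astype(np.uint8)
cn=max(cv2.findContours(m,0,1)[0],key=len)[:,0]
P=np.array([ray("wrist",q,.15,T)[:2] for q in cn if 0<q[0]<559 and 0<q[1]<419])
r0=np.hypot(*(P-[.616,.033]).T);P=P[abs(r0-.16)<.008]
f=lambda x:np.hypot(*(P-x[:2]).T)-x[2]
s1=least_squares(f,[.616,.033,.16],loss="soft_l1",f_scale=.001).x;s2=least_squares(lambda x:f([x[0],x[1],.16]),[.616,.033],loss="soft_l1",f_scale=.001).x
print(len(P),s1,s2,np.hypot(*(hole[:2]-s2)),np.hypot(*(hole[:2]-s1[:2])))
zt=T[2,3]+.0324
k=ray("wrist",(278.5,322.5),zt,T);print("knob in tool",rel(T,k))
```

```text
[281.06066946 137.08054393] [  9  10  35  35 956]
hole [ 0.54902357 -0.06929635  0.15      ] [0.0506421  0.00235518 0.09733809]
488 [0.6183797  0.03531366 0.16032576] [0.6182924  0.03493107] 0.1251460217298295 0.12551305043625874
knob in tool [ 0.00146569  0.0005248  -0.03239857]
```

```bash
python3 -m crank '[{"offset":[0.025,0.002,0],"twist":[0,0,0]},{"offset":[0.049,0.002,0.02],"twist":[0,0,0]},{"offset":[0.049,0.002,0.04],"twist":[0,0,0]},{"offset":[0.049,0.002,0.048],"twist":[0,0,0]},{"offset":[0.049,0.002,0.048],"twist":[0,0,0]},{"offset":[0.049,0.002,0.048],"twist":[0,0,0]},{"offset":[0.049,0.002,0.048],"twist":[0,0,0]}]' 0 20
python3 look.py w3
```

```text
t: 7.6
tool_pos: [0.5503, -0.0722, 0.2013]
tool_rot: [1.942, 2.468, 0.001]
contact_force: [-0.8, -1.1, -1.3]
opening: 0.0228
grip_force: 40.4
7.6 [[-0.2351, 0.972, 0.0015, 0.5503], [0.972, 0.2351, -0.0004, -0.0722], [-0.0008, 0.0014, -1.0, 0.2013], [0.0, 0.0, 0.0, 1.0]]
[([246, 256, 65, 99, 5060], [277.9, 307.2])]
```

View pics/w3.png

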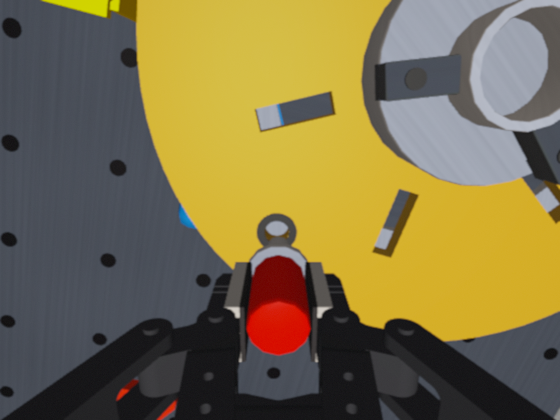

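Run:
```python
from h import *
T=np.load("pics/w3.npy")
b=cv2.imread("pics/w3.png");h=cv2.cvtColor(b,cv2.COLOR_BGR2HSV)
y=cv2.inRange(h,(20,120,100),(32,255,255))==0
r=y[205:262,250:305];xs=np.where(r.any(0))[0]+250;print([ (i+205,(np.where(r[i])[0]+250)[[0,-1]].tolist()) for i in range(0,50,3) if r[i].any()])
for v in (230,232,234):
  p=ray("wrist",(276.8,v),.15,T);print(p,rel(T,p))
```

```text
[(214, [272, 281]), (217, [265, 287]), (220, [262, 291]), (223, [260, 293]), (226, [258, 294]), (229, [258, 295]), (232, [257, 295]), (235, [258, 295]), (238, [258, 294]), (241, [260, 293]), (244, [262, 290]), (247, [263, 292]), (250, [258, 298]), (253, [255, 301])]
[ 0.54912698 -0.06852175  0.15      ] [ 0.00387287 -0.00033945  0.05126747]
[ 0.54941356 -0.06971394  0.15      ] [ 0.00264672 -0.00034124  0.05126841]
[ 0.54970119 -0.07091047  0.15      ] [ 0.0014161  -0.00034303  0.05126934]
```

```bash
python3 -m crank '[{"offset":[0.001,-0.001,0],"twist":[0,0,0]},{"offset":[0.001,-0.001,0.003],"twist":[0,0,0]},{"offset":[0.001,-0.001,0.006],"twist":[0,0,0]},{"offset":[0.001,-0.001,0.009],"twist":[0,0,0]},{"offset":[0.001,-0.001,0.011],"twist":[0,0,0]},{"offset":[0.001,-0.001,0.011],"twist":[0,0,0]},{"offset":[0.001,-0.001,0.011],"twist":[0,0,0]}]' 0 20
```

```text
t: 8.52
tool_pos: [0.5487, -0.0703, 0.1892]
tool_rot: [-1.941, -2.469, -0.002]
contact_force: [1.1, 3.8, -1.4]
opening: 0.023
grip_force: 40.5
```

```bash
python3 -m crank '[{"offset":[0.0004,0.0003,0.003],"twist":[0,0,0]},{"offset":[0.0004,0.0003,0.006],"twist":[0,0,0]},{"offset":[0.0004,0.0003,0.008],"twist":[0,0,0]},{"offset":[0.0004,0.0003,0.009],"twist":[0,0,0]},{"offset":[0.0004,0.0003,0.009],"twist":[0,0,0]},{"offset":[0.0004,0.0003,0.009],"twist":[0,0,0]}]'
```

```text
t: 9.28
tool_pos: [0.549, -0.0702, 0.1802]
tool_rot: [1.942, 2.469, 0.001]
contact_force: [1.6, 5.3, 0.2]
opening: 0.0229
grip_force: 40.7
```

```bash
python3 -m crank '[{"offset":[0.0007,0.0007,0],"twist":[0,0,0]},{"offset":[0.0007,0.0007,0.0005],"twist":[0,0,0]},{"offset":[0.0007,0.0007,0.001],"twist":[0,0,0]},{"offset":[0.0007,0.0007,0.001],"twist":[0,0,0]}]'; python3 -m crank '[{"offset":[0,0,0.0005],"twist":[0,0,0]},{"offset":[0,0,0.0005],"twist":[0,0,0]}]';python3 -m crank '[{"offset":[0,0,0.0005],"twist":[0,0,0]},{"offset":[0,0,0.0005],"twist":[0,0,0]}]'
```

```text
t: 9.78
tool_pos: [0.5491, -0.0699, 0.179]
tool_rot: [-1.942, -2.469, 0.001]
contact_force: [-0.2, 2.3, -1.9]
opening: 0.0226
grip_force: 40.6
t: 10.02
tool_pos: [0.5491, -0.0698, 0.1786]
tool_rot: [-1.942, -2.469, 0.001]
contact_force: [0.8, 1.3, -1.8]
opening: 0.023
grip_force: 40.6
t: 10.28
tool_pos: [0.5492, -0.0698, 0.1786]
tool_rot: [1.942, 2.469, -0.001]
contact_force: [-1.6, 1.5, 1.0]
opening: 0.023
grip_force: 40.8
```

```bash
cat > arc.py <<'E'
from h import *
import sys
cx,cy,da,n=map(float,sys.argv[1:5]);C=np.array([cx,cy])
o=get_obs();T=tool(o);v=T[:2,3]-C;a=np.arctan2(v[1],v[0]);r=np.hypot(*v);print("ang",a,"r",r)
for k in range(1,int(n)+1):
    p=C+.125*np.array([np.cos(a+da*k),np.sin(a+da*k)])
    if r and len(sys.argv)>5:p+= (r-.125)*np.array([np.cos(a+da*k),np.sin(a+da*k)])
    print((rel(T,[*p,T[2,3]])[:2]*1000).round(2))
E
python3 arc.py 0.6184 0.0336 -0.04 8 k
```

```text
ang -2.1605691483721237 r 0.12447352797606802
[ 3.73 -3.29]
[ 7.59 -6.44]
[11.58 -9.42]
[ 15.68 -12.25]
[ 19.89 -14.91]
[ 24.2  -17.39]
[ 28.61 -19.71]
[ 33.11 -21.84]
```

```bash
python3 -m crank '[{"offset":[0.0037,-0.0033,0],"twist":[0,0,0]},{"offset":[0.0076,-0.0064,0],"twist":[0,0,0]},{"offset":[0.0116,-0.0094,0],"twist":[0,0,0]},{"offset":[0.0157,-0.0122,0],"twist":[0,0,0]},{"offset":[0.0157,-0.0122,0],"twist":[0,0,0]}]'; python3 arc.py 0.6184 0.0336 -0.04 8 k
```

```text
t: 10.9
tool_pos: [0.5332, -0.057, 0.1786]
tool_rot: [-1.941, -2.469, 0.0]
contact_force: [0.8, 0.4, 1.5]
opening: 0.0228
grip_force: 40.8
ang -2.3256375895812256 r 0.12432836669414944
[ 4.22 -2.63]
[ 8.54 -5.09]
[12.96 -7.38]
[17.46 -9.49]
[ 22.05 -11.41]
[ 26.7  -13.15]
[ 31.43 -14.71]
[ 36.21 -16.07]
```

```bash
python3 -m crank '[{"offset":[0.0042,-0.0026,0],"twist":[0,0,0]},{"offset":[0.0085,-0.0051,0],"twist":[0,0,0]},{"offset":[0.0130,-0.0074,0],"twist":[0,0,0]},{"offset":[0.0175,-0.0095,0],"twist":[0,0,0]},{"offset":[0.0220,-0.0114,0],"twist":[0,0,0]},{"offset":[0.0267,-0.0131,0],"twist":[0,0,0]},{"offset":[0.0314,-0.0147,0],"twist":[0,0,0]},{"offset":[0.0362,-0.0161,0],"twist":[0,0,0]},{"offset":[0.0362,-0.0161,0],"twist":[0,0,0]}]'; python3 arc.py 0.6184 0.0336 -0.02 14 k
```

```text
t: 12.02
tool_pos: [0.5091, -0.0254, 0.1785]
tool_rot: [-1.941, -2.469, 0.0]
contact_force: [0.1, -2.2, 3.9]
opening: 0.0229
grip_force: 41.1
ang -2.6467193973176792 r 0.12420076367743732
[ 2.41 -0.61]
[ 4.83 -1.16]
[ 7.26 -1.67]
[ 9.7  -2.13]
[12.15 -2.55]
[14.61 -2.91]
[17.07 -3.22]
[19.54 -3.49]
[22.02 -3.7 ]
[24.5  -3.87]
[26.98 -3.98]
[29.46 -4.05]
[31.94 -4.06]
[34.43 -4.03]
```

```bash
python3 -m crank '[{"offset":[0.0048,-0.0012,0],"twist":[0,0,0]},{"offset":[0.0097,-0.0021,0],"twist":[0,0,0]},{"offset":[0.0146,-0.0029,0],"twist":[0,0,0]},{"offset":[0.0195,-0.0035,0],"twist":[0,0,0]},{"offset":[0.0195,-0.0035,0],"twist":[0,0,0]},{"offset":[0.0195,-0.0035,0.0003],"twist":[0,0,0]}]'; python3 arc.py 0.6184 0.0336 -0.016 40 k | awk 'NR==1||NR%2==0'
cat > chk.py <<'E'
from h import *
import sys
o=get_obs();p=o["tool_pos"];f=o["contact_force"];v=p[:2]-[.6184,.0336];a=np.arctan2(v[1],v[0])
ok=p[2]>.1781 and np.hypot(f[0],f[1])<12 and f[2]<15
print(round(o["t"],2),"a %.3f r %.4f z %.4f"%(a if a<0 else a-2*np.pi,np.hypot(*v),p[2]),f.round(1),"" if ok else "STOP");sys.exit(not ok)
E
python3 chk.py
```

```text
t: 12.78
tool_pos: [0.5012, -0.0073, 0.1785]
tool_rot: [-1.941, -2.468, -0.0]
contact_force: [-1.6, -1.9, 6.5]
opening: 0.0232
grip_force: 41.4
ang -2.8055638678677797 r 0.12413775286617126
[ 1.98 -0.18]
[ 5.94 -0.44]
[ 9.91 -0.58]
[13.88 -0.58]
[17.85 -0.46]
[21.82 -0.22]
[25.77  0.16]
[29.71  0.65]
[33.64  1.28]
[37.54  2.03]
[41.41  2.91]
[45.26  3.9 ]
[49.07  5.02]
[52.84  6.27]
[56.57  7.63]
[60.26  9.11]
[63.89 10.71]
[67.48 12.42]
[71.01 14.25]
[74.47 16.19]
12.78 a -2.806 r 0.1241 z 0.1785 [-1.6 -1.9  6.5]
```

```bash
python3 -m crank '[{"offset":[0.002,-0.0002,0],"twist":[0,0,0]},{"offset":[0.004,-0.0003,0],"twist":[0,0,0]},{"offset":[0.004,-0.0003,0],"twist":[0,0,0]}]' >l; python3 chk.py &&
python3 -m crank '[{"offset":[0.002,-0.0001,0],"twist":[0,0,0]},{"offset":[0.002,-0.0001,0],"twist":[0,0,0]}]' >l; python3 chk.py &&
python3 -m crank '[{"offset":[0.002,0,0],"twist":[0,0,0]},{"offset":[0.002,0,0],"twist":[0,0,0]}]' >l; python3 chk.py &&
python3 -m crank '[{"offset":[0.002,0,0],"twist":[0,0,0]},{"offset":[0.002,0,0],"twist":[0,0,0]}]' >l; python3 chk.py &&
python3 -m crank '[{"offset":[0.002,0,0],"twist":[0,0,0]},{"offset":[0.002,0,0],"twist":[0,0,0]}]' >l; python3 chk.py &&
python3 -m crank '[{"offset":[0.002,0,0],"twist":[0,0,0]},{"offset":[0.002,0,0],"twist":[0,0,0]}]' >l; python3 chk.py &&
python3 -m crank '[{"offset":[0.002,0.0001,0],"twist":[0,0,0]},{"offset":[0.002,0.0001,0],"twist":[0,0,0]}]' >l; python3 chk.py &&
python3 -m crank '[{"offset":[0.002,0.0001,0],"twist":[0,0,0]},{"offset":[0.002,0.0001,0],"twist":[0,0,0]}]' >l; python3 chk.py
```

```text
13.15 a -2.830 r 0.1241 z 0.1784 [-0.7 -5.2  5.6] 
13.4 a -2.847 r 0.1241 z 0.1784 [-0.3 -4.5  5.1] 
13.65 a -2.865 r 0.1242 z 0.1780 [-0.8 -4.4  4.5] STOP
13.65 a -2.865 r 0.1242 z 0.1780 [-0.8 -4.4  4.5] STOP
13.65 a -2.865 r 0.1242 z 0.1780 [-0.8 -4.4  4.5] STOP
13.65 a -2.865 r 0.1242 z 0.1780 [-0.8 -4.4  4.5] STOP
13.65 a -2.865 r 0.1242 z 0.1780 [-0.8 -4.4  4.5] STOP
13.65 a -2.865 r 0.1242 z 0.1780 [-0.8 -4.4  4.5] STOP
```

```bash
python3 -m crank '[{"offset":[0.001,0,0],"twist":[0,0,0]},{"offset":[0.001,0,0],"twist":[0,0,0]}]' >l; python3 chk.py 
python3 -m crank '[{"offset":[0.001,0,0],"twist":[0,0,0]},{"offset":[0.001,0,0],"twist":[0,0,0]}]' >l; python3 chk.py
```

```text
13.9 a -2.882 r 0.1247 z 0.1765 [ 0.1 -0.2 -3.2] STOP
14.15 a -2.889 r 0.1246 z 0.1765 [-0.6 -0.9 -3.8] STOP
```

```bash
cat > c2.py <<'E'
from h import *
import sys
o=get_obs();p=o["tool_pos"];f=o["contact_force"];v=p[:2]-[.6184,.0336];a=np.arctan2(v[1],v[0])
ok=np.hypot(f[0],f[1])<15 and f[2]<12
print(round(o["t"],2),"a %.3f r %.4f z %.4f"%(a if a<0 else a-2*np.pi,np.hypot(*v),p[2]),f.round(1),"" if ok else "STOP");sys.exit(not ok)
E
python3 -m crank '[{"offset":[0,0,0.001],"twist":[0,0,0]},{"offset":[0,0,0.001],"twist":[0,0,0]}]' >l; python3 c2.py &&
python3 -m crank '[{"offset":[0,0,0.001],"twist":[0,0,0]},{"offset":[0,0,0.001],"twist":[0,0,0]}]' >l; python3 c2.py &&
python3 -m crank '[{"offset":[0,0,0.001],"twist":[0,0,0]},{"offset":[0,0,0.001],"twist":[0,0,0]}]' >l; python3 c2.py &&
python3 -m crank '[{"offset":[0,0,0.001],"twist":[0,0,0]},{"offset":[0,0,0.001],"twist":[0,0,0]}]' >l; python3 c2.py
```

```text
14.4 a -2.886 r 0.1243 z 0.1764 [-2.  -1.  -3.1] 
14.65 a -2.883 r 0.1241 z 0.1759 [-2.3 -0.9 -1.5] 
14.9 a -2.883 r 0.1240 z 0.1754 [-5.4 -0.9  2.2] 
15.15 a -2.882 r 0.1239 z 0.1751 [-6.3 -1.3  4.8]
```

```bash
python3 -m crank '[{"offset":[0,-0.0005,0],"twist":[0,0,0]},{"offset":[0,-0.001,0],"twist":[0,0,0]},{"offset":[0,-0.001,0],"twist":[0,0,0]}]' >l; python3 c2.py; tail -2 l; python3 -c "
from h import *
print(tool(get_obs()).round(4))"
python3 -m crank '[{"offset":[0.0005,0,0],"twist":[0,0,0]},{"offset":[0.001,0,0],"twist":[0,0,0]},{"offset":[0.001,0,0],"twist":[0,0,0]}]' >l; python3 c2.py
```

```text
15.53 a -2.883 r 0.1242 z 0.1748 [-3.1  0.1 -0.6] 
opening: 0.0231
grip_force: 40.8
[[-2.356e-01  9.718e-01  1.600e-03  4.983e-01]
 [ 9.718e-01  2.356e-01  5.000e-04  1.800e-03]
 [ 1.000e-04  1.700e-03 -1.000e+00  1.748e-01]
 [ 0.000e+00  0.000e+00  0.000e+00  1.000e+00]]
15.9 a -2.889 r 0.1247 z 0.1735 [ 0.1 -1.6 -3.2]
```

```bash
python3 -m crank '[{"offset":[0,0,0.001],"twist":[0,0,0]},{"offset":[0,0,0.001],"twist":[0,0,0]}]' >l; python3 c2.py &&
python3 -m crank '[{"offset":[0,0,0.001],"twist":[0,0,0]},{"offset":[0,0,0.001],"twist":[0,0,0]}]' >l; python3 c2.py &&
python3 -m crank '[{"offset":[0,0,0.001],"twist":[0,0,0]},{"offset":[0,0,0.002],"twist":[0,0,0]}]' >l; python3 c2.py &&
python3 -m crank '[{"offset":[0,0,0.001],"twist":[0,0,0]},{"offset":[0,0,0.002],"twist":[0,0,0]}]' >l; python3 c2.py
```

```text
16.15 a -2.890 r 0.1248 z 0.1728 [ 0.8  0.  -2.5] 
16.4 a -2.890 r 0.1248 z 0.1719 [ 0.  -0.6 -1.8] 
16.65 a -2.889 r 0.1247 z 0.1701 [-0.3 -0.9 -0.8] 
16.9 a -2.890 r 0.1248 z 0.1680 [-0.5 -1.3 -1.1]
```

Dropping freely; 5.4 mm to go.

```bash
python3 -m crank '[{"offset":[0,0,0.001],"twist":[0,0,0]},{"offset":[0,0,0.002],"twist":[0,0,0]},{"offset":[0,0,0.003],"twist":[0,0,0]},{"offset":[0,0,0.003],"twist":[0,0,0]}]' >l; python3 c2.py &&
python3 -m crank '[{"offset":[0,0,0.001],"twist":[0,0,0]},{"offset":[0,0,0.0015],"twist":[0,0,0]},{"offset":[0,0,0.0015],"twist":[0,0,0]}]' >l; python3 c2.py &&
python3 -m crank '[{"offset":[0,0,0.0005],"twist":[0,0,0]},{"offset":[0,0,0.0005],"twist":[0,0,0]}]' >l; python3 c2.py &&
python3 -m crank '[{"offset":[0,0,0.0005],"twist":[0,0,0]},{"offset":[0,0,0.0005],"twist":[0,0,0]}]' >l; python3 c2.py
```

```text
17.4 a -2.890 r 0.1248 z 0.1649 [-0.  -2.5 -1.7] 
17.77 a -2.890 r 0.1248 z 0.1634 [-0.9 -1.8 -1.7] 
18.02 a -2.890 r 0.1248 z 0.1630 [-0.2 -1.  -0.6] 
18.27 a -2.890 r 0.1247 z 0.1626 [-1.7 -2.1  0.1]
```

```bash
python3 -m crank '[{"offset":[0,0,0.0005],"twist":[0,0,0]},{"offset":[0,0,0.0005],"twist":[0,0,0]}]' >l; python3 c2.py
python3 -m crank '[{"offset":[0,0,0],"twist":[0,0,0]},{"offset":[0,0,0],"twist":[0,0,0]},{"offset":[0,0,0],"twist":[0,0,0]},{"offset":[0,0,0],"twist":[0,0,0]},{"offset":[0,0,0],"twist":[0,0,0]},{"offset":[0,0,-0.02],"twist":[0,0,0]},{"offset":[0,0,-0.05],"twist":[0,0,0]},{"offset":[0,0,-0.1],"twist":[0,0,0]},{"offset":[-0.03,0,-0.14],"twist":[0,0,0]},{"offset":[-0.03,0,-0.14],"twist":[0,0,0]},{"offset":[-0.03,0,-0.14],"twist":[0,0,0]}]' 0.65
python3 look.py w4
```

```text
18.52 a -2.890 r 0.1247 z 0.1626 [-3.9 -1.6  3.7] 
t: 19.9
tool_pos: [0.5046, -0.0265, 0.3025]
tool_rot: [1.942, 2.469, 0.001]
contact_force: [0.5, -0.3, -1.1]
opening: 0.0555
grip_force: 0.0
19.9 [[-0.2353, 0.9719, 0.0006, 0.5046], [0.9719, 0.2353, 0.0001, -0.0265], [-0.0, 0.0006, -1.0, 0.3025], [0.0, 0.0, 0.0, 1.0]]
[([263, 145, 31, 37, 899], [277.9, 163.3]), ([196, 361, 26, 32, 460], [208.3, 373.5])]
```

View pics/w4.png

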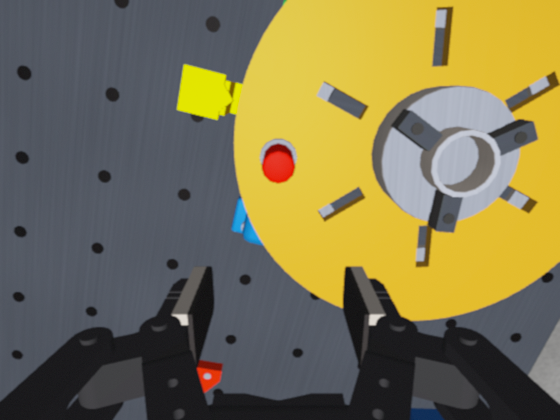

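The pin stands upright at (278,162) with its collar on the plate. It bottomed 16.0 mm below ring contact, so it is home, and the gripper is clear.

```bash
python3 -c "
from station import *
print(finish_job())"
```

```text
the job is handed in; nothing more can be done
None
```

The lock pin is home in the index ring's hole with its collar on the faceplate. It bottomed 16 mm below first ring contact; the gripper is released and clear, and I handed the job in at about 20 s (no verdict was returned).

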